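# Park both tube-mixer direction levers at off

## Task

The two tube roller mixers on the bench, one red and one blue, were cut off at the wall with their direction levers still thrown over. Set both levers to their upright centre off position so that nothing starts when the power returns, without throwing either lever over to the opposite direction. Leave the sample tubes on the rollers and the other things on the bench where they are.

Things in the scene. Friction and masses are not known exactly. Their poses are not given: they have to be found in the camera images.
- red_mixer: red tube roller mixer, fixed: white, 220 (x) x 170 (y) mm, red stripe on its front. Origin: centre of underside, z up, x away from the stripe (from the robot at yaw 0). Flat-topped switch housing 80 mm high fills x -110 to -30; the lever stands in the middle of its top, a white line there marks off. Behind it four rollers along x, tops 70 mm high, and an end plate 75 mm high.
- red_mixer_lever (a joint): red mixer's three-position direction lever. 0 = upright = off; positive leans to the mixer's +y (robot's left at yaw 0). Starts near +0.5 rad. Hinge: along the mixer's x through its (-70, 0, 80) mm. Sprung rest positions: the stops at -0.5 and +0.5 and a detent at 0; humps between them near -0.29 and +0.29. About 3 N at the tip (5 N halfway up) pushes it over a hump; it then jumps to the next detent by itself.
- red_mixer_tip (a point): centre of the top end of the red lever, on its axis, 90 mm from the pivot. The lever's upper 55 mm is a red round grip 22 mm in diameter, below it a 12 mm steel stem with a black rubber boot; tip 170 mm above the table when upright, 159 mm when thrown.
- blue_mixer: blue tube roller mixer, fixed: white, 220 (x) x 170 (y) mm, blue stripe on its front. Origin: centre of underside, z up, x away from the stripe (from the robot at yaw 0). Flat-topped switch housing 80 mm high fills x -110 to -30; the lever stands in the middle of its top, a white line there marks off. Behind it four rollers along x, tops 70 mm high, and an end plate 75 mm high.
- blue_mixer_lever (a joint): blue mixer's three-position direction lever. 0 = upright = off; positive leans to the mixer's +y (robot's left at yaw 0). Starts near -0.5 rad. Hinge: along the mixer's x through its (-70, 0, 80) mm. Sprung rest positions: the stops at -0.5 and +0.5 and a detent at 0; humps between them near -0.29 and +0.29. About 3 N at the tip (5 N halfway up) pushes it over a hump; it then jumps to the next detent by itself.
- blue_mixer_tip (a point): centre of the top end of the blue lever, on its axis, 90 mm from the pivot. The lever's upper 55 mm is a blue round grip 22 mm in diameter, below it a 12 mm steel stem with a black rubber boot; tip 170 mm above the table when upright, 159 mm when thrown.
- red_tube: loose capped sample tube, red cap, 28 mm diameter x 100 mm, lying on the red mixer's rollers, top about 91 mm above the table; origin at its middle. To be left there.
- blue_tube: loose capped sample tube, blue cap, 28 mm diameter x 100 mm, lying on the blue mixer's rollers, top about 91 mm above the table; origin at its middle. To be left there.
- wash_bottle: yellow bottle with white cap, 60 mm diameter x 150 mm high; origin under its centre. Bystander.
- beaker: glass beaker, 70 mm diameter x 90 mm high; origin under its centre. Bystander.
- slide_box: blue slide box 70 x 110 x 30 mm, long side along its y; origin under its centre. Bystander.
- stain_jar: amber jar with black lid, 56 mm diameter x 75 mm high; origin under its centre. Bystander.
- pot: empty red plastic pot, 72 mm diameter x 80 mm high; origin under its centre. Bystander.

How it is judged:
By the outcome, as a careful person would: the job done as asked, in the order asked, and still so for the second after the job is handed in, with the robot touching nothing.
It also fails if it takes over 48 s, if anything falls off the work surface, if the arm or the gripper's body presses on something with over 40 N, if the wrist force passes 120 N, or if a joint passes its speed limit or range.

## Robot

A 7-joint arm with a two-finger parallel gripper is mounted at the origin on the work surface. World frame = base frame: x ahead of the robot, y to its left, z up, the work surface at z = 0. Lengths are in m, angles in degrees, forces in N, time in s.
With the tool pointing down it reaches from about 0.35 to 0.775 m from the base axis. Payload 3.1 kg.
Tool frame: the origin (TCP) lies on the centre line of the jaws, within the pads' length; the fingertips stand ctrl.tip_reach ahead of it and the grasp point (between the pads) lies 8 mm behind it (ctrl.tip_reach is the distance from the TCP to the fingertips, in m); z points along the fingers, y is the direction in which the jaws open and shut (so a half turn about z gives the same grasp; the last joint's range is limited). The gripper opens to 85 mm and grips with 20 to 120 N. Pads are 22 mm wide; open, the fingers measure 114 mm over their backs; the gripper's body (76 mm by 85 mm) begins 54 mm behind the grasp point. The pads swing forward as they close: fully open they stand 13 mm farther back than shut.
Start: joints at [-69.139, 17.813, 0.802, 86.603, -0.252, 75.585, -1.558], TCP at [0.217, 0.505, 0.242] pointing down, gripper open.
Joint ranges: [-154.91, 154.91], [-16.99, 109.72], [-72.82, 74.43], [7.12, 147.25], [-82.49, 262.49], [11.32, 116.49], [-174.64, 174.64]. Speed limits (degrees/s): [159.86, 159.86, 180, 180, 180, 180, 180].

## Interface

Orientations are given as a 3x3 rotation matrix whose columns are the frame's x, y, z axes.
In Python, from workcell import ctrl gives the robot as it stands.
- The arm moves only by the tool jog_arm, never from a script. Its argument "deltas" is a list of rows, each an object of numbers: "dx", "dy", "dz": the shift along the tool's x, y, z in mm; "wx", "wy", "wz": the turn, a rotation vector about the tool's x, y, z in degrees; "gripper": the closure, from 0 (fully open) to 1 (shut). In form: [{"dx": .., "dy": .., "dz": .., "wx": .., "wy": .., "wz": .., "gripper": ..}, ...]. A call has 1 to 10 rows; each row shifts and turns the commanded pose from where the row before left it, along the tool's axes as they then stand; what a row does not reach is not made up. A row lasts 1/10 s, in which the tool goes at most 50 mm and 8.59 degrees, less where a joint would pass 70% of its speed; a pose out of reach is approached as far as the arm can. A call is refused whole if a number of a shift passes 50 or a number of a turn 8.59, either way. A call with a gripper value outside its range is refused whole. The fingers move at their own pace and stop on an object; the grip force is fixed at half the most. Time passes only in rows, so rows that do not move let the fingers close. It gives the time, the measured TCP pose, the force and the opening at its end, in the units of the state.
- ctrl.get_state(): the state, without advancing time (a new reading comes with each control period).
- ctrl.grab_frame(name): name is "side" or "top" or "wrist"; returns a dict with "pixels" (384x512x3 uint8, red, green, blue), "z_map" (384x512 float32, m along the optical axis (not along the pixel's ray), 0 where there is no reading), "fx", "fy", "cx", "cy" (pixels), "T" (4x4, takes a point from camera to world coordinates). Camera axes: x right, y down, z forward; pixel columns grow to the right and rows downward; lengths in m; the calibration is good to about 2 mm. A picture is of the moment at which its call begins.
- ctrl.sign_off(): hands the job in, once; it reports no verdict.
Trained networks look in a picture, given as the dict that the camera call returned (one of the last four; its "shot" number tells which), for a name from the list of things; names that differ only in an ending like _2 or _b are one class to them, and where a whole thing is asked for, a point or a joint stands for the part that bears it (a point fixed in the world has none). Each returns a list of dicts, best first, with "confidence" (0 to 1); they miss things now and then, are a little off and sometimes report something else, mostly with a low value. They report only what shows in the picture. A call takes as long as a camera call.
- ctrl.spot_in(picture, thing): "location" ([column, row] in pixels, amid what is visible of it).
- ctrl.outline_of(picture, thing): "mask" (384x512 bool, what is visible of it) and "location" ([column, row] in pixels, amid what is visible of it).
- ctrl.mark_of(picture, thing): "location" ([column, row] in pixels: a listed point, or the origin of a listed thing).
The state is a dict: "time_s": time; "joint_pos": joint angles; "qd": joint speeds; "tau": joint torques, N m; "position": TCP position; "eef_rot": TCP orientation; "wrist_force": force on the tool from outside, world axes, zero at the start; "wrist_torque": the same for the moment, N m; "gripper_width": finger opening in m.
Only numpy, scipy, OpenCV 4.12 (cv2) and the standard library are available. Lean on these libraries where they do the work, as an engineer would, in place of code of your own. Each camera call takes 0.05 s, during which the arm holds its last target.

## Working session

There is one attempt and no reset: what is moved stays moved. The work goes in short steps, Python scripts to look and compute and a tool call to move; the robot and the scene stay as the last step left them, time stands still between calls to the robot, and variables do not carry over. Pictures are saved under pics/ and viewed, and the job is handed in when it is done.

Besides the shell and the picture viewer there is one more tool, called after ">>>" by a JSON object that holds its "op" and its "data". jog_arm: Moves the arm, as the interface text tells. Its arguments: {"type":"object","properties":{"deltas":{"type":"array"}},"required":["deltas"]}

```bash
mkdir -p pics; cat > h.py <<'E'
import numpy as np, cv2
from workcell import ctrl
def save(p,n): cv2.imwrite('pics/'+n+'.png',p['pixels'][:,:,::-1])
def world(p,c,r,z=None):
    T=np.array(p['T']);ray=np.array([(c-p['cx'])/p['fx'],(r-p['cy'])/p['fy'],1.])
    if z is None:
        d=p['z_map'][int(round(r)),int(round(c))]
    else:
        d=(z-T[2,3])/(T[:3,:3]@ray)[2]
    return T[:3,:3]@(ray*d)+T[:3,3]
def cloud(p):
    v,u=np.mgrid[:384,:512];d=p['z_map'];T=np.array(p['T'])
    X=np.stack([(u-p['cx'])/p['fx']*d,(v-p['cy'])/p['fy']*d,d],-1)
    W=X@T[:3,:3].T+T[:3,3]; W[d==0]=np.nan; return W
E
python3 - <<'E'
from h import *
print(ctrl.tip_reach, ctrl.get_state())
for n in ['side','top']:
    p=ctrl.grab_frame(n);save(p,n+'0');print(n,np.round(p['T'],3).tolist(),p['fx'])
    for t in ['red_mixer_tip','blue_mixer_tip','red_mixer','blue_mixer']:
        for m in ctrl.mark_of(p,t)[:2]:
            z=.159 if 'tip' in t else 0
            print(t,np.round(m['location'],1),round(m['confidence'],2),np.round(world(p,*m['location'],z),4))
E
```

```text
0.011 {'time_s': 0.0, 'joint_pos': array([-69.13909884,  17.86006886,   0.80020454,  86.69200728,
        -0.25255822,  75.58639898,  -1.56029381]), 'qd': array([-0.01060051, -0.0387302 ,  0.02709673, -0.14828731,  0.04195523,
        0.0928565 ,  0.01739918]), 'tau': array([ 3.32465843e-04, -3.79924965e+01,  1.46331866e-01, -2.30585790e+01,
        1.21394038e-02,  1.36523932e-02,  2.17953271e-06]), 'position': array([0.21680069, 0.50468675, 0.24122419]), 'eef_rot': array([[-9.18816785e-01,  3.94683373e-01, -8.66229010e-04],
       [ 3.94684316e-01,  9.18814099e-01, -2.22326155e-03],
       [-8.15809405e-05, -2.38465703e-03, -9.99997153e-01]]), 'wrist_force': array([-0.62557175,  0.18559296,  0.3731792 ]), 'wrist_torque': array([-0.01428645,  0.02633186, -0.05152236]), 'gripper_width': 0.08543814590671106}
side [[-0.838, -0.411, 0.36, 0.004], [-0.546, 0.637, -0.544, 0.825], [-0.006, -0.652, -0.758, 1.284], [0.0, 0.0, 0.0, 1.0]] 374.03581033672907
red_mixer_tip [204.8 240.2] 0.53 [0.5625 0.2916 0.159 ]
blue_mixer_tip [271.9 154.2] 0.59 [ 0.592  -0.2235  0.159 ]
blue_mixer_tip [253.8 178.5] 0.36 [ 0.5795 -0.0586  0.159 ]
red_mixer [205.9 351.5] 0.54 [ 0.3661  0.5649 -0.    ]
blue_mixer [250.4 179.2] 0.86 [ 0.6718 -0.171   0.    ]
top [[-0.017, -0.985, 0.172, 0.342], [-1.0, 0.017, 0.001, 0.027], [-0.004, -0.172, -0.985, 1.222], [0.0, 0.0, 0.0, 1.0]] 352.5903833974012
red_mixer_tip [179.2 180.1] 0.68 [0.558  0.2521 0.159 ]
red_mixer_tip [263.2 231.1] 0.33 [ 0.3977 -0.0027  0.159 ]
blue_mixer_tip [334.6 163. ] 0.47 [ 0.6035 -0.2285  0.159 ]
blue_mixer_tip [415.6 234. ] 0.26 [ 0.3813 -0.4578  0.159 ]
red_mixer [194.9 168.8] 0.97 [0.6303 0.2306 0.    ]
red_mixer [398.4 182.5] 0.44 [ 0.5681 -0.4873  0.    ]
blue_mixer [310.1 158. ] 0.68 [ 0.6626 -0.1804  0.    ]
```

View pics/side0.png

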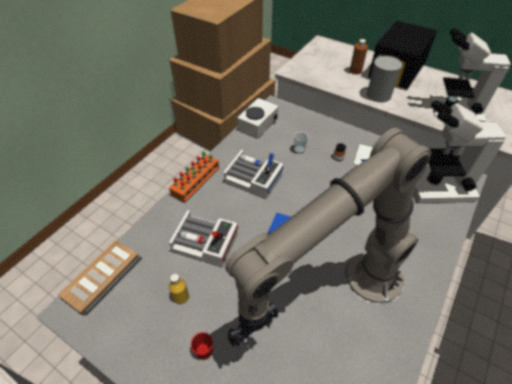

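View pics/top0.png

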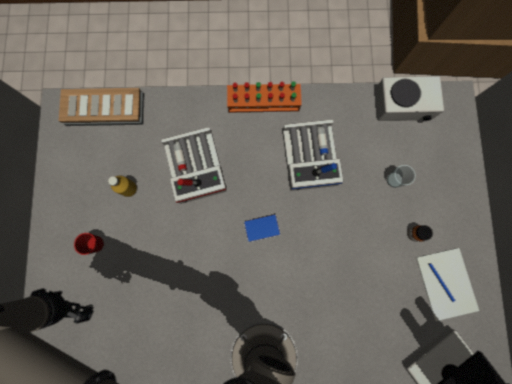

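The top view shows the red mixer at about (194,165) with its lever grip near (185,182), and the blue mixer at about (313,155) with its grip near (328,169). The network's tip marks lie close to these. Next I fit the mixer poses from depth.

```bash
python3 - <<'E'
from h import *
p=ctrl.grab_frame('top');W=cloud(p)
img=p['pixels']
cv2.imwrite('pics/crop.png',cv2.resize(img[110:220,140:360],None,fx=3.6,fy=3.6,interpolation=cv2.INTER_CUBIC)[:,:,::-1])
for n,(a,b,c,d) in dict(red=(120,210,155,232),blue=(112,198,275,350)).items():
    R=W[a:b,c:d].reshape(-1,3);C=img[a:b,c:d].reshape(-1,3).astype(int)
    m=(R[:,2]>.04)&(R[:,2]<.1); r=cv2.minAreaRect(R[m][:,:2].astype(np.float32)*1000); print(n,'all',r)
    h=(R[:,2]>.0765)&(R[:,2]<.086); print('house',h.sum(),cv2.minAreaRect(R[h][:,:2].astype(np.float32)*1000))
    if n=='red': g=(C[:,0]>90)&(C[:,1]<50)&(C[:,2]<50)
    else: g=(C[:,2]>90)&(C[:,0]<60)&(C[:,2]-C[:,1]>30)
    g&=(R[:,2]>.1)
    Q=R[g];print(len(Q));print(np.round(Q[np.argsort(Q[:,2])],3).tolist())
E
```

```text
red all ((631.831787109375, 226.65509033203125), (223.16143798828125, 170.0995330810547), 14.441163063049316)
house 1113 ((631.474853515625, 226.08578491210938), (218.2570343017578, 168.881103515625), 14.5222749710083)
27
[[0.556, 0.257, 0.155], [0.55, 0.256, 0.155], [0.546, 0.253, 0.157], [0.552, 0.253, 0.157], [0.559, 0.253, 0.158], [0.555, 0.247, 0.158], [0.549, 0.246, 0.158], [0.558, 0.25, 0.159], [0.555, 0.253, 0.159], [0.546, 0.249, 0.159], [0.549, 0.249, 0.159], [0.552, 0.256, 0.16], [0.555, 0.24, 0.16], [0.549, 0.252, 0.16], [0.552, 0.249, 0.16], [0.561, 0.243, 0.161], [0.545, 0.246, 0.161], [0.552, 0.243, 0.161], [0.551, 0.24, 0.161], [0.555, 0.243, 0.161], [0.548, 0.243, 0.162], [0.551, 0.246, 0.162], [0.557, 0.246, 0.163], [0.554, 0.249, 0.163], [0.557, 0.24, 0.163], [0.557, 0.242, 0.165], [0.56, 0.245, 0.165]]
blue all ((661.2651977539062, -178.09771728515625), (222.3449249267578, 170.4836883544922), 5.140974521636963)
house 1074 ((661.3543701171875, -177.81790161132812), (218.17066955566406, 169.72915649414062), 5.615789890289307)
27
[[0.595, -0.234, 0.152], [0.589, -0.23, 0.155], [0.598, -0.233, 0.155], [0.589, -0.227, 0.155], [0.592, -0.23, 0.156], [0.591, -0.233, 0.157], [0.601, -0.218, 0.157], [0.601, -0.23, 0.157], [0.591, -0.217, 0.159], [0.594, -0.229, 0.159], [0.588, -0.223, 0.159], [0.588, -0.219, 0.159], [0.597, -0.229, 0.159], [0.594, -0.217, 0.159], [0.597, -0.217, 0.16], [0.594, -0.226, 0.16], [0.6, -0.226, 0.16], [0.591, -0.222, 0.161], [0.594, -0.223, 0.161], [0.597, -0.223, 0.161], [0.59, -0.219, 0.161], [0.59, -0.225, 0.163], [0.596, -0.219, 0.163], [0.6, -0.219, 0.163], [0.599, -0.222, 0.163], [0.596, -0.225, 0.164], [0.592, -0.218, 0.167]]
```

View pics/crop.png

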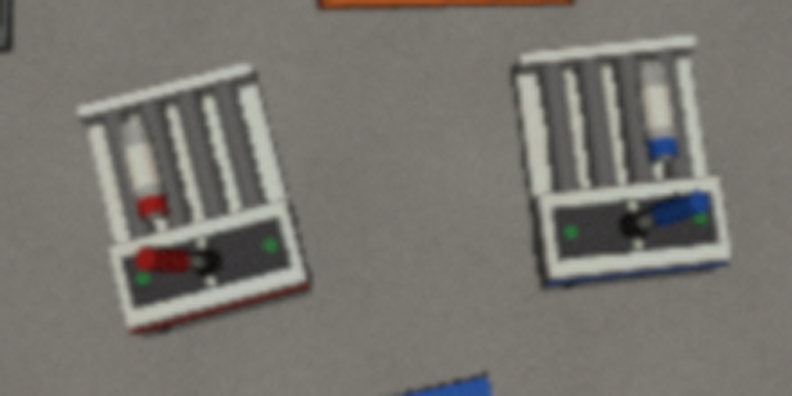

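Both pose fits agree with the measured tips:

| Mixer | Centre (mm) | Yaw | Pivot (mm) | Predicted tip (mm) | Measured tip (mm) |
|---|---|---|---|---|---|
| Red | (631.5, 226.3) | 14.5° | (563.7, 208.8) | (553, 251) | about (553, 249) |
| Blue | (661.3, -178) | 5.4° | (591.6, -184.6) | (596, -227) | about (595, -226) |

For each lever I'll straddle it with the open jaws along the mixer's y axis. Then I centre the gripper over the pivot and partly close, so the lever is guided to off and caught from both sides.

>>> {"op": "jog_arm", "data": {"deltas": [{"wz": -7.54},{"wz": -7.54},{"wz": -7.54},{"wz": -7.54},{"wz": -7.54},{"dx": -22,"dy": -28},{"dx": -22,"dy": -28},{"dx": -22,"dy": -28},{"dx": -22,"dy": -28},{"dx": -22,"dy": -28}]}}

```text
$.deltas[0]: bad value
```

>>> {"op": "jog_arm", "data": {"deltas": [{"dx": -22,"dy": -28},{"dx": -22,"dy": -28},{"dx": -22,"dy": -28},{"dx": -22,"dy": -28},{"dx": -22,"dy": -28},{"dx": -22,"dy": -28},{"dx": -20,"dy": -33},{},{},{}]}}

```text
$.deltas[0]: bad value
```

```bash
cat > rel.py <<'E'
from h import *
import sys
piv=dict(red=(563.7,208.8,14.5),blue=(591.6,-184.6,5.4))
def rel(n):
    s=ctrl.get_state();x,y,a=piv[n];a=np.radians(a)
    ex=np.array([np.cos(a),np.sin(a)]);ey=np.array([-np.sin(a),np.cos(a)])
    d=np.array(s['position'][:2])*1000-[x,y];R=s['eef_rot']
    print('t',round(s['time_s'],2),'mixer-frame rel pivot',np.round([d@ex,d@ey,s['position'][2]*1000],1),'yawerr',round(np.degrees(np.arctan2(ey@R[:2,0],ey@R[:2,1])),2),'Rz',np.round(R[:,2],3),'F',np.round(s['wrist_force'],1),'w',round(s['gripper_width'],4))
if __name__=='__main__': rel(sys.argv[1])
E
python3 rel.py red; python3 - <<'E'
from h import *
p=ctrl.grab_frame('wrist');save(p,'w1')
E
```

```text
t 0.55 mixer-frame rel pivot [-261.3  373.9  242.3] yawerr 37.74 Rz [ 0.  0. -1.] F [0.8 0.  0.6] w 0.0853
```

View pics/w1.png

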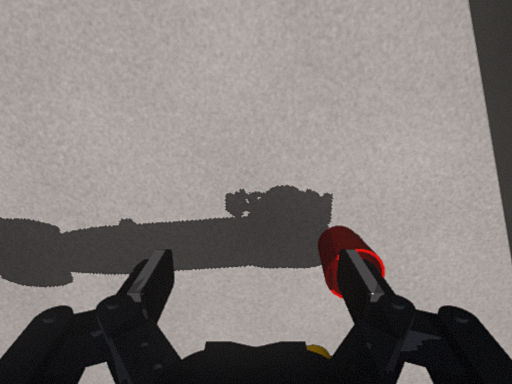

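The wrist view still shows the start pose, with the pot at about (350,260). Both calls were refused, probably because each row needs all its keys.

>>> {"op": "jog_arm", "data": {"deltas": [{"dx": 0,"dy": 0,"dz": 0,"wx": 0,"wy": 0,"wz": -7.54,"gripper": 0},{"dx": 0,"dy": 0,"dz": 0,"wx": 0,"wy": 0,"wz": -7.54,"gripper": 0},{"dx": 0,"dy": 0,"dz": 0,"wx": 0,"wy": 0,"wz": -7.54,"gripper": 0},{"dx": 0,"dy": 0,"dz": 0,"wx": 0,"wy": 0,"wz": -7.54,"gripper": 0},{"dx": 0,"dy": 0,"dz": 0,"wx": 0,"wy": 0,"wz": -7.54,"gripper": 0},{"dx": -22,"dy": -28,"dz": 0,"wx": 0,"wy": 0,"wz": 0,"gripper": 0},{"dx": -22,"dy": -28,"dz": 0,"wx": 0,"wy": 0,"wz": 0,"gripper": 0},{"dx": -22,"dy": -28,"dz": 0,"wx": 0,"wy": 0,"wz": 0,"gripper": 0},{"dx": -22,"dy": -28,"dz": 0,"wx": 0,"wy": 0,"wz": 0,"gripper": 0},{"dx": -22,"dy": -28,"dz": 0,"wx": 0,"wy": 0,"wz": 0,"gripper": 0}]}}

```text
time_s: 1.6
position: [0.3596, 0.3963, 0.2425]
eef_rot: [[-0.968, -0.25, 0.0], [-0.25, 0.968, 0.0], [-0.0, 0.0, -1.0]]
wrist_force: [0.3, 0.2, 1.0]
gripper_width: 0.0855
```

```bash
python3 rel.py red
```

```text
t 1.6 mixer-frame rel pivot [-150.6  232.6  242.5] yawerr 0.04 Rz [ 0.  0. -1.] F [0.3 0.2 1. ] w 0.0855
```

>>> {"op": "jog_arm", "data": {"deltas": [{"dx": -22,"dy": -29,"dz": 0,"wx": 0,"wy": 0,"wz": 0,"gripper": 0},{"dx": -22,"dy": -29,"dz": 0,"wx": 0,"wy": 0,"wz": 0,"gripper": 0},{"dx": -22,"dy": -29,"dz": 0,"wx": 0,"wy": 0,"wz": 0,"gripper": 0},{"dx": -22,"dy": -29,"dz": 0,"wx": 0,"wy": 0,"wz": 0,"gripper": 0},{"dx": -22,"dy": -29,"dz": 0,"wx": 0,"wy": 0,"wz": 0,"gripper": 0},{"dx": -22,"dy": -29,"dz": 0,"wx": 0,"wy": 0,"wz": 0,"gripper": 0},{"dx": -18,"dy": -26,"dz": 0,"wx": 0,"wy": 0,"wz": 0,"gripper": 0},{"dx": 0,"dy": 0,"dz": 0,"wx": 0,"wy": 0,"wz": 0,"gripper": 0}]}}

```text
time_s: 2.4
position: [0.5579, 0.2344, 0.2419]
eef_rot: [[-0.971, -0.24, 0.003], [-0.24, 0.971, -0.005], [-0.002, -0.005, -1.0]]
wrist_force: [0.5, -1.5, 0.2]
gripper_width: 0.0857
```

```bash
python3 rel.py red;  python3 - <<'E'
from h import *
p=ctrl.grab_frame('wrist');save(p,'w2')
for t in ['red_mixer_tip']:
    for m in ctrl.mark_of(p,t)[:2]: print(m['location'],m['confidence'],world(p,*m['location'],.159))
E
```

```text
t 2.4 mixer-frame rel pivot [  0.8  26.2 241.9] yawerr 0.62 Rz [ 0.003 -0.005 -1.   ] F [ 0.5 -1.5  0.2] w 0.0857
[276.3, 208.2] 0.89 [0.5575161 0.2505323 0.159    ]
```

View pics/w2.png

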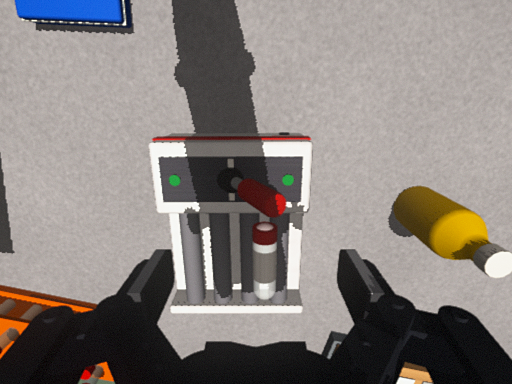

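The wrist view shows the red grip's end at (276,208), which works out within 5 mm of the fit. The jaws line up across the housing, so I descend and look.

>>> {"op": "jog_arm", "data": {"deltas": [{"dx": -1,"dy": 6,"dz": 10,"wx": 0,"wy": 0,"wz": 0,"gripper": 0},{"dx": 0,"dy": 0,"dz": 15,"wx": 0,"wy": 0,"wz": 0,"gripper": 0},{"dx": 0,"dy": 0,"dz": 15,"wx": 0,"wy": 0,"wz": 0,"gripper": 0},{"dx": 0,"dy": 0,"dz": 15,"wx": 0,"wy": 0,"wz": 0,"gripper": 0},{"dx": 0,"dy": 0,"dz": 15,"wx": 0,"wy": 0,"wz": 0,"gripper": 0},{"dx": 0,"dy": 0,"dz": 0,"wx": 0,"wy": 0,"wz": 0,"gripper": 0}]}}

```text
time_s: 3.1
position: [0.5497, 0.2488, 0.1692]
eef_rot: [[-0.967, -0.253, -0.006], [-0.253, 0.967, -0.001], [0.007, 0.0, -1.0]]
wrist_force: [-0.5, -0.7, -0.9]
gripper_width: 0.0856
```

```bash
python3 rel.py red;  python3 - <<'E'
from h import *
p=ctrl.grab_frame('wrist');save(p,'w3')
for t in ['red_mixer_tip']:
    for m in ctrl.mark_of(p,t)[:2]: print(m['location'],m['confidence'],world(p,*m['location'],.159))
E
```

```text
t 3.1 mixer-frame rel pivot [ -3.5  42.3 169.2] yawerr -0.17 Rz [-0.006 -0.001 -1.   ] F [-0.5 -0.7 -0.9] w 0.0856
[255.2, 264.3] 0.7 [0.55870527 0.25031402 0.159     ]
```

View pics/w3.png

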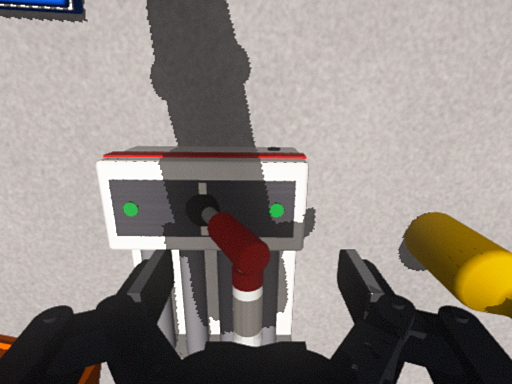

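>>> {"op": "jog_arm", "data": {"deltas": [{"dx": -5,"dy": -9,"dz": 0,"wx": 0,"wy": 0,"wz": 0,"gripper": 0},{"dx": 0,"dy": 0,"dz": 0,"wx": 0,"wy": 0,"wz": 0,"gripper": 0},{"dx": 0,"dy": 0,"dz": 0,"wx": 0,"wy": 0,"wz": 0,"gripper": 0}]}}

```text
time_s: 3.5
position: [0.5612, 0.2389, 0.1731]
eef_rot: [[-0.969, -0.248, 0.002], [-0.248, 0.969, 0.0], [-0.002, -0.0, -1.0]]
wrist_force: [-0.6, 0.6, -0.5]
gripper_width: 0.0856
```

```bash
python3 rel.py red;  python3 - <<'E'
from h import *
p=ctrl.grab_frame('wrist')
for t in ['red_mixer_tip']:
    for m in ctrl.mark_of(p,t)[:2]: print(m['location'],m['confidence'],world(p,*m['location'],.159))
E
```

```text
t 3.5 mixer-frame rel pivot [  5.1  29.8 173.1] yawerr 0.14 Rz [ 0.002  0.    -1.   ] F [-0.6  0.6 -0.5] w 0.0856
[279.9, 244.4] 0.61 [0.5565193  0.25147823 0.159     ]
[227.8, 229.2] 0.46 [0.55459093 0.22050572 0.159     ]
```

>>> {"op": "jog_arm", "data": {"deltas": [{"dx": 2,"dy": 2,"dz": 10,"wx": 0,"wy": 0,"wz": 0,"gripper": 0},{"dx": 0,"dy": 0,"dz": 10,"wx": 0,"wy": 0,"wz": 0,"gripper": 0},{"dx": 0,"dy": 0,"dz": 10,"wx": 0,"wy": 0,"wz": 0,"gripper": 0},{"dx": 0,"dy": 0,"dz": 10,"wx": 0,"wy": 0,"wz": 0,"gripper": 0},{"dx": 0,"dy": 0,"dz": 0,"wx": 0,"wy": 0,"wz": 0,"gripper": 0},{"dx": 0,"dy": 0,"dz": 0,"wx": 0,"wy": 0,"wz": 0,"gripper": 0},{"dx": 0,"dy": 0,"dz": 0,"wx": 0,"wy": 0,"wz": 0,"gripper": 0}]}}

```text
time_s: 4.3
position: [0.5583, 0.2412, 0.1327]
eef_rot: [[-0.968, -0.249, 0.001], [-0.249, 0.968, 0.0], [-0.001, 0.0, -1.0]]
wrist_force: [-0.2, 0.4, 1.4]
gripper_width: 0.0855
```

```bash
python3 rel.py red;  python3 - <<'E'
from h import *
p=ctrl.grab_frame('wrist');save(p,'w4')
E
```

```text
t 4.3 mixer-frame rel pivot [  2.8  32.7 132.7] yawerr 0.05 Rz [ 0.001  0.    -1.   ] F [-0.2  0.4  1.4] w 0.0855
```

View pics/w4.png

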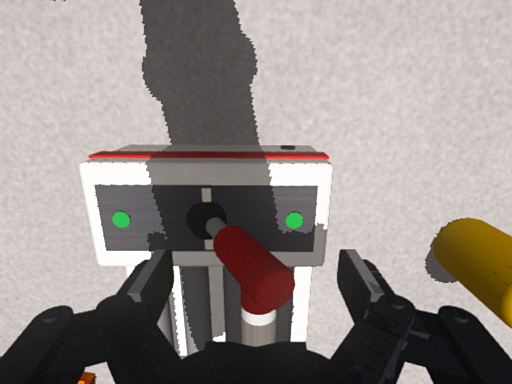

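```bash
python3 - <<'E'
from h import *
p=ctrl.grab_frame('wrist');s=ctrl.get_state()
Ti=np.linalg.inv(p['T'])
def pr(P):
    q=Ti[:3,:3]@P+Ti[:3,3];return np.round([p['fx']*q[0]/q[2]+p['cx'],p['fy']*q[1]/q[2]+p['cy'],q[2]],3)
R=s['eef_rot'];t=s['position']
for zz in(-.028,-.008,.011):
  for y in(-.042,0,.042): print(zz,y,pr(t+R@[0,y,zz]))
print('tip',pr(np.array([.5529,.2506,.159])))
E
```

```text
-0.028 -0.042 [1.60510e+02 2.94379e+02 1.24000e-01]
-0.028 0 [2.57221e+02 2.94433e+02 1.25000e-01]
-0.028 0.042 [3.53878e+02 2.94487e+02 1.25000e-01]
-0.008 -0.042 [1.73002e+02 2.68361e+02 1.43000e-01]
-0.008 0 [2.56928e+02 2.68414e+02 1.43000e-01]
-0.008 0.042 [3.40815e+02 2.68466e+02 1.44000e-01]
0.011 -0.042 [1.82151e+02 2.49304e+02 1.61000e-01]
0.011 0 [2.56714e+02 2.49355e+02 1.61000e-01]
0.011 0.042 [3.31246e+02 2.49406e+02 1.62000e-01]
tip [2.81094e+02 2.86023e+02 1.25000e-01]
```

The projection confirms the grip stands between the pads. Next I centre over the pivot and close to about 47 mm.

>>> {"op": "jog_arm", "data": {"deltas": [{"dx": 0,"dy": -8,"dz": 0,"wx": 0,"wy": 0,"wz": 0,"gripper": 0},{"dx": 0,"dy": -8,"dz": 0,"wx": 0,"wy": 0,"wz": 0,"gripper": 0},{"dx": 0,"dy": -8,"dz": 0,"wx": 0,"wy": 0,"wz": 0,"gripper": 0},{"dx": 0,"dy": -8,"dz": 0,"wx": 0,"wy": 0,"wz": 0,"gripper": 0},{"dx": 0,"dy": 0,"dz": 0,"wx": 0,"wy": 0,"wz": 0,"gripper": 0.2},{"dx": 0,"dy": 0,"dz": 0,"wx": 0,"wy": 0,"wz": 0,"gripper": 0.3},{"dx": 0,"dy": 0,"dz": 0,"wx": 0,"wy": 0,"wz": 0,"gripper": 0.4},{"dx": 0,"dy": 0,"dz": 0,"wx": 0,"wy": 0,"wz": 0,"gripper": 0.45},{"dx": 0,"dy": 0,"dz": 0,"wx": 0,"wy": 0,"wz": 0,"gripper": 0.45},{"dx": 0,"dy": 0,"dz": 0,"wx": 0,"wy": 0,"wz": 0,"gripper": 0.45}]}}

```text
time_s: 5.4
position: [0.5658, 0.2098, 0.1321]
eef_rot: [[-0.968, -0.249, -0.0], [-0.249, 0.968, -0.001], [0.0, -0.0, -1.0]]
wrist_force: [-0.2, -0.3, 0.1]
gripper_width: 0.047
```

```bash
python3 rel.py red;  python3 - <<'E'
from h import *
p=ctrl.grab_frame('wrist');save(p,'w5')
E
```

```text
t 5.4 mixer-frame rel pivot [  2.2   0.5 132.1] yawerr 0.05 Rz [-0.    -0.001 -1.   ] F [-0.2 -0.3  0.1] w 0.047
```

View pics/w5.png

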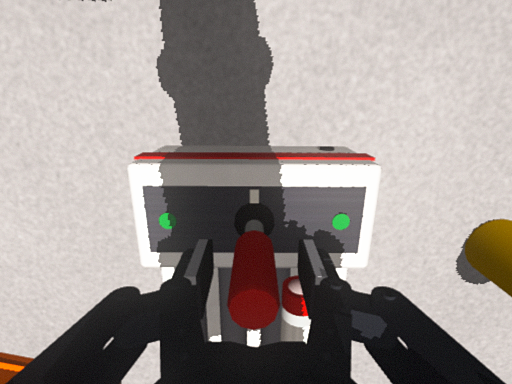

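The red lever stands upright at (255,280), over the white off line, free between the jaws and with no force reading. I open the jaws and lift off, then go to the blue mixer.

>>> {"op": "jog_arm", "data": {"deltas": [{"dx": 0,"dy": 0,"dz": 0,"wx": 0,"wy": 0,"wz": 0,"gripper": 0.3},{"dx": 0,"dy": 0,"dz": -12,"wx": 0,"wy": 0,"wz": 0,"gripper": 0.3},{"dx": 0,"dy": 0,"dz": -16,"wx": 0,"wy": 0,"wz": 0,"gripper": 0.3},{"dx": 0,"dy": 0,"dz": -20,"wx": 0,"wy": 0,"wz": 0,"gripper": 0.3},{"dx": 0,"dy": 0,"dz": -20,"wx": 0,"wy": 0,"wz": 0,"gripper": 0.3},{"dx": 0,"dy": 0,"dz": -20,"wx": 0,"wy": 0,"wz": 0,"gripper": 0.2},{"dx": 0,"dy": 0,"dz": -20,"wx": 0,"wy": 0,"wz": 0,"gripper": 0},{"dx": 0,"dy": 0,"dz": 0,"wx": 0,"wy": 0,"wz": 4.55,"gripper": 0},{"dx": 0,"dy": 0,"dz": 0,"wx": 0,"wy": 0,"wz": 4.55,"gripper": 0},{"dx": 9,"dy": -22,"dz": 0,"wx": 0,"wy": 0,"wz": 0,"gripper": 0}]}}

```text
time_s: 6.45
position: [0.5588, 0.1916, 0.2412]
eef_rot: [[-0.995, -0.098, 0.001], [-0.098, 0.995, 0.004], [-0.002, 0.004, -1.0]]
wrist_force: [-1.0, 0.2, -0.9]
gripper_width: 0.0853
```

>>> {"op": "jog_arm", "data": {"deltas": [{"dx": 0,"dy": -35,"dz": 0,"wx": 0,"wy": 0,"wz": 0,"gripper": 0},{"dx": 0,"dy": -35,"dz": 0,"wx": 0,"wy": 0,"wz": 0,"gripper": 0},{"dx": 0,"dy": -35,"dz": 0,"wx": 0,"wy": 0,"wz": 0,"gripper": 0},{"dx": 0,"dy": -35,"dz": 0,"wx": 0,"wy": 0,"wz": 0,"gripper": 0},{"dx": 0,"dy": -35,"dz": 0,"wx": 0,"wy": 0,"wz": 0,"gripper": 0},{"dx": 0,"dy": -35,"dz": 0,"wx": 0,"wy": 0,"wz": 0,"gripper": 0},{"dx": 0,"dy": -35,"dz": 0,"wx": 0,"wy": 0,"wz": 0,"gripper": 0},{"dx": 0,"dy": -35,"dz": 0,"wx": 0,"wy": 0,"wz": 0,"gripper": 0},{"dx": 0,"dy": -35,"dz": 0,"wx": 0,"wy": 0,"wz": 0,"gripper": 0},{"dx": 0,"dy": -35,"dz": 0,"wx": 0,"wy": 0,"wz": 0,"gripper": 0}]}}

```text
time_s: 7.45
position: [0.5918, -0.1625, 0.2415]
eef_rot: [[-0.996, -0.094, 0.002], [-0.094, 0.996, -0.0], [-0.002, -0.0, -1.0]]
wrist_force: [1.0, 0.2, -0.4]
gripper_width: 0.0852
```

>>> {"op": "jog_arm", "data": {"deltas": [{"dx": 0,"dy": -35,"dz": 0,"wx": 0,"wy": 0,"wz": 0,"gripper": 0},{"dx": 0,"dy": -20,"dz": 0,"wx": 0,"wy": 0,"wz": 0,"gripper": 0},{"dx": 0,"dy": 0,"dz": 0,"wx": 0,"wy": 0,"wz": 0,"gripper": 0},{"dx": 0,"dy": 0,"dz": 0,"wx": 0,"wy": 0,"wz": 0,"gripper": 0},{"dx": 0,"dy": 0,"dz": 0,"wx": 0,"wy": 0,"wz": 0,"gripper": 0},{"dx": 0,"dy": 0,"dz": 0,"wx": 0,"wy": 0,"wz": 0,"gripper": 0}]}}

```text
time_s: 8.05
position: [0.5973, -0.2136, 0.2406]
eef_rot: [[-0.995, -0.097, 0.001], [-0.097, 0.995, 0.001], [-0.001, 0.001, -1.0]]
wrist_force: [-0.5, -0.9, 0.3]
gripper_width: 0.0854
```

```bash
python3 rel.py blue;  python3 - <<'E'
from h import *
p=ctrl.grab_frame('wrist');save(p,'w6')
for t in ['blue_mixer_tip']:
    for m in ctrl.mark_of(p,t)[:2]: print(m['location'],m['confidence'],world(p,*m['location'],.159))
E
```

```text
t 8.05 mixer-frame rel pivot [  2.9 -29.4 240.6] yawerr -0.14 Rz [ 0.001  0.001 -1.   ] F [-0.5 -0.9  0.3] w 0.0854
[236.1, 201.5] 0.86 [ 0.59613607 -0.22946713  0.159     ]
```

View pics/w6.png

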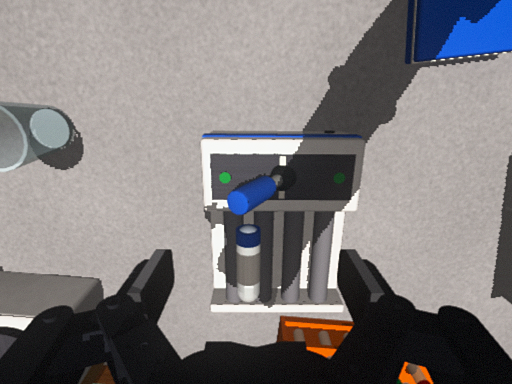

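The blue tip at (236,201) maps to (0.596, -0.229), as expected. I descend at the same relative offset.

>>> {"op": "jog_arm", "data": {"deltas": [{"dx": 1,"dy": -3,"dz": 5,"wx": 0,"wy": 0,"wz": 0,"gripper": 0},{"dx": 0,"dy": 0,"dz": 13,"wx": 0,"wy": 0,"wz": 0,"gripper": 0},{"dx": 0,"dy": 0,"dz": 13,"wx": 0,"wy": 0,"wz": 0,"gripper": 0},{"dx": 0,"dy": 0,"dz": 13,"wx": 0,"wy": 0,"wz": 0,"gripper": 0},{"dx": 0,"dy": 0,"dz": 13,"wx": 0,"wy": 0,"wz": 0,"gripper": 0},{"dx": 0,"dy": 0,"dz": 5,"wx": 0,"wy": 0,"wz": 0,"gripper": 0},{"dx": 0,"dy": 0,"dz": 0,"wx": 0,"wy": 0,"wz": 0,"gripper": 0},{"dx": 0,"dy": 0,"dz": 0,"wx": 0,"wy": 0,"wz": 0,"gripper": 0},{"dx": 0,"dy": 0,"dz": 0,"wx": 0,"wy": 0,"wz": 0,"gripper": 0}]}}

```text
time_s: 9.05
position: [0.5966, -0.2193, 0.1792]
eef_rot: [[-0.996, -0.093, 0.002], [-0.093, 0.996, -0.001], [-0.002, -0.001, -1.0]]
wrist_force: [-0.0, -0.2, 0.0]
gripper_width: 0.0855
```

```bash
python3 rel.py blue
```

```text
t 9.05 mixer-frame rel pivot [  1.7 -35.  179.2] yawerr 0.04 Rz [ 0.002 -0.001 -1.   ] F [-0.  -0.2  0. ] w 0.0855
```

>>> {"op": "jog_arm", "data": {"deltas": [{"dx": 0,"dy": 2,"dz": 7,"wx": 0,"wy": 0,"wz": 0,"gripper": 0},{"dx": 0,"dy": 0,"dz": 10,"wx": 0,"wy": 0,"wz": 0,"gripper": 0},{"dx": 0,"dy": 0,"dz": 10,"wx": 0,"wy": 0,"wz": 0,"gripper": 0},{"dx": 0,"dy": 0,"dz": 10,"wx": 0,"wy": 0,"wz": 0,"gripper": 0},{"dx": 0,"dy": 0,"dz": 10,"wx": 0,"wy": 0,"wz": 0,"gripper": 0},{"dx": 0,"dy": 0,"dz": 0,"wx": 0,"wy": 0,"wz": 0,"gripper": 0},{"dx": 0,"dy": 0,"dz": 0,"wx": 0,"wy": 0,"wz": 0,"gripper": 0},{"dx": 0,"dy": 0,"dz": 0,"wx": 0,"wy": 0,"wz": 0,"gripper": 0}]}}

```text
time_s: 9.85
position: [0.5962, -0.2173, 0.1318]
eef_rot: [[-0.996, -0.093, 0.001], [-0.093, 0.996, -0.0], [-0.001, -0.001, -1.0]]
wrist_force: [0.0, 0.1, -0.6]
gripper_width: 0.0852
```

```bash
python3 rel.py blue;  python3 - <<'E'
from h import *
p=ctrl.grab_frame('wrist');save(p,'w7')
E
```

```text
t 9.85 mixer-frame rel pivot [  1.5 -33.  131.8] yawerr 0.05 Rz [ 0.001 -0.    -1.   ] F [ 0.   0.1 -0.6] w 0.0852
```

View pics/w7.png

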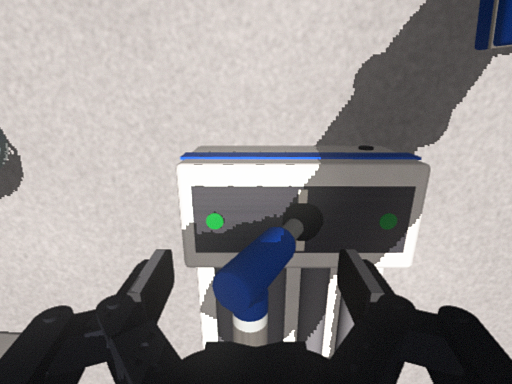

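The blue grip, with its end at (232,288), stands between the jaws and clear of both pads.

>>> {"op": "jog_arm", "data": {"deltas": [{"dx": 0,"dy": 8,"dz": 0,"wx": 0,"wy": 0,"wz": 0,"gripper": 0},{"dx": 0,"dy": 8,"dz": 0,"wx": 0,"wy": 0,"wz": 0,"gripper": 0},{"dx": 0,"dy": 8,"dz": 0,"wx": 0,"wy": 0,"wz": 0,"gripper": 0},{"dx": 0,"dy": 8,"dz": 0,"wx": 0,"wy": 0,"wz": 0,"gripper": 0},{"dx": 0,"dy": 1,"dz": 0,"wx": 0,"wy": 0,"wz": 0,"gripper": 0.2},{"dx": 0,"dy": 0,"dz": 0,"wx": 0,"wy": 0,"wz": 0,"gripper": 0.3},{"dx": 0,"dy": 0,"dz": 0,"wx": 0,"wy": 0,"wz": 0,"gripper": 0.4},{"dx": 0,"dy": 0,"dz": 0,"wx": 0,"wy": 0,"wz": 0,"gripper": 0.45},{"dx": 0,"dy": 0,"dz": 0,"wx": 0,"wy": 0,"wz": 0,"gripper": 0.45},{"dx": 0,"dy": 0,"dz": 0,"wx": 0,"wy": 0,"wz": 0,"gripper": 0.45}]}}

```text
time_s: 10.9
position: [0.5926, -0.1841, 0.131]
eef_rot: [[-0.996, -0.093, -0.001], [-0.093, 0.996, 0.0], [0.0, 0.0, -1.0]]
wrist_force: [-0.5, -0.1, 1.0]
gripper_width: 0.0469
```

```bash
python3 rel.py blue;  python3 - <<'E'
from h import *
p=ctrl.grab_frame('wrist');save(p,'w8')
E
```

```text
t 10.9 mixer-frame rel pivot [  1.    0.4 131. ] yawerr 0.05 Rz [-0.001  0.    -1.   ] F [-0.5 -0.1  1. ] w 0.0469
```

View pics/w8.png

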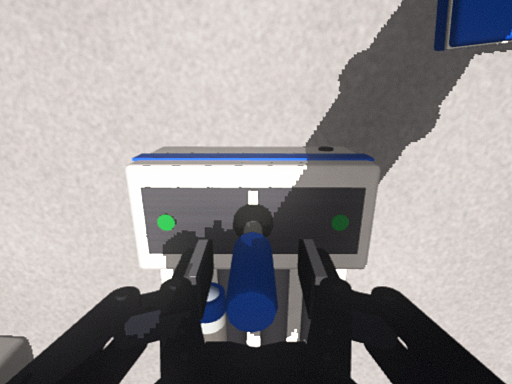

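The blue lever is upright at (252,280), over its white line. I lift off, retreat between the mixers and check both.

>>> {"op": "jog_arm", "data": {"deltas": [{"dx": 0,"dy": 0,"dz": 0,"wx": 0,"wy": 0,"wz": 0,"gripper": 0.3},{"dx": 0,"dy": 0,"dz": -12,"wx": 0,"wy": 0,"wz": 0,"gripper": 0.3},{"dx": 0,"dy": 0,"dz": -16,"wx": 0,"wy": 0,"wz": 0,"gripper": 0.3},{"dx": 0,"dy": 0,"dz": -20,"wx": 0,"wy": 0,"wz": 0,"gripper": 0.3},{"dx": 0,"dy": 0,"dz": -20,"wx": 0,"wy": 0,"wz": 0,"gripper": 0.3},{"dx": 0,"dy": 0,"dz": -20,"wx": 0,"wy": 0,"wz": 0,"gripper": 0.3},{"dx": 0,"dy": 0,"dz": -20,"wx": 0,"wy": 0,"wz": 0,"gripper": 0.3},{"dx": 25,"dy": 0,"dz": 0,"wx": 0,"wy": 0,"wz": 0,"gripper": 0.3},{"dx": 30,"dy": 15,"dz": 0,"wx": 0,"wy": 0,"wz": 0,"gripper": 0.3},{"dx": 30,"dy": 30,"dz": 0,"wx": 0,"wy": 0,"wz": 0,"gripper": 0.3}]}}

```text
time_s: 11.95
position: [0.5028, -0.1503, 0.2404]
eef_rot: [[-0.996, -0.088, 0.002], [-0.088, 0.996, -0.003], [-0.001, -0.003, -1.0]]
wrist_force: [-0.2, 1.2, 0.3]
gripper_width: 0.0597
```

>>> {"op": "jog_arm", "data": {"deltas": [{"dx": 30,"dy": 35,"dz": 0,"wx": 0,"wy": 0,"wz": 0,"gripper": 0.3},{"dx": 30,"dy": 35,"dz": 0,"wx": 0,"wy": 0,"wz": 0,"gripper": 0.3},{"dx": 20,"dy": 35,"dz": 0,"wx": 0,"wy": 0,"wz": 0,"gripper": 0.3},{"dx": 0,"dy": 20,"dz": 0,"wx": 0,"wy": 0,"wz": 0,"gripper": 0.3},{"dx": 0,"dy": 0,"dz": 0,"wx": 0,"wy": 0,"wz": 0,"gripper": 0.3},{"dx": 0,"dy": 0,"dz": 0,"wx": 0,"wy": 0,"wz": 0,"gripper": 0.3},{"dx": 0,"dy": 0,"dz": 0,"wx": 0,"wy": 0,"wz": 0,"gripper": 0.3},{"dx": 0,"dy": 0,"dz": 0,"wx": 0,"wy": 0,"wz": 0,"gripper": 0.3}]}}

```text
time_s: 12.75
position: [0.413, -0.0317, 0.2394]
eef_rot: [[-0.996, -0.09, 0.0], [-0.09, 0.996, -0.001], [-0.0, -0.001, -1.0]]
wrist_force: [0.6, 0.0, -0.9]
gripper_width: 0.06
```

```bash
python3 rel.py blue;  python3 - <<'E'
from h import *
p=ctrl.grab_frame('top');save(p,'t9');W=cloud(p);img=p['pixels']
cv2.imwrite('pics/crop9.png',cv2.resize(img[110:220,140:360],None,fx=3.6,fy=3.6,interpolation=cv2.INTER_CUBIC)[:,:,::-1])
for n in ('red','blue'):
    for m in ctrl.mark_of(p,n+'_mixer_tip')[:1]: print(n,m['location'],m['confidence'],world(p,*m['location'],.17))
for n,(a,b,c,d) in dict(red=(120,210,155,232),blue=(112,198,275,350)).items():
    R=W[a:b,c:d].reshape(-1,3); q=R[(R[:,2]>.155)&(R[:,2]<.18)]; print(n,len(q),np.round(q.mean(0),4) if len(q) else '')
E
```

```text
t 12.75 mixer-frame rel pivot [-163.4  169.   239.4] yawerr 0.21 Rz [ 0.    -0.001 -1.   ] F [ 0.6  0.  -0.9] w 0.06
red [192.9, 178.8] 0.55 [0.55907558 0.20807728 0.17      ]
blue [321.5, 165.5] 0.46 [ 0.59368321 -0.18532872  0.17      ]
red 45 [0.5637 0.2083 0.1681]
blue 45 [ 0.5914 -0.1833  0.1674]
```

View pics/crop9.png

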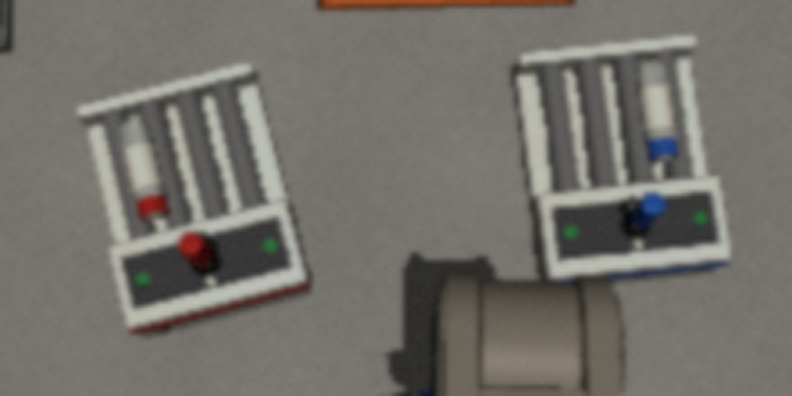

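View pics/t9.png

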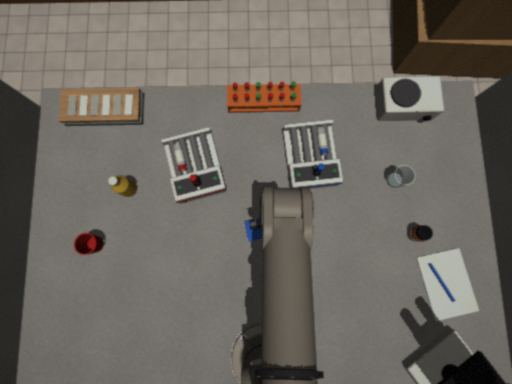

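Both tips stand over their pivots at about 0.17 m, within 1.5 mm. The tubes are still at their starting pixels (140,165) and (658,110) in the crop, and so are the bystanders. The arm is clear at z = 0.24, so I hand in.

```bash
python3 -c "
from workcell import ctrl
print(ctrl.sign_off())"
```

```text
the job is handed in; nothing more can be done
None
```

Both levers are now upright in their off positions, and I handed the job in at about 13 s of the 48 s allowed. For each one I lowered the open jaws around the lever, centred them over its pivot and closed to 47 mm. That guided the lever over its hump, and the second finger kept it from going past centre.

**Levers:** The last top picture shows both tips within 1.5 mm of their pivots, at a height of about 0.167–0.168 m (0.170 m when upright).

**Tubes and bystanders:** In that picture the tubes and other bench items look unmoved, though the arm partly hides the slide box. That box was never approached below a height of about 0.23 m.

**Forces:** The wrist force stayed below about 2 N in every reading I took.

**Disagreements:**
- **Tip estimates:** The network's red tip estimate was about 5 mm off the depth fit along x, both before and after the move. This was too small to matter.
- **Refused moves:** My first two move calls were refused because of their format, and nothing moved.

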